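# Clear the jig bed and set its sliding stop

### The job

Take the block brush standing on the bench and sweep the three offcuts off the bed of the length-stop jig into its scrap trough, touching them only with the brush, and stand the brush back on the open bench beside the jig. Then slide the stop along its rail until the stop arm just touches the end of the carved bracket, without shoving the bracket along, and let go. Leave the other things on the bench where they are.

Things in the scene. Friction and masses are not known exactly. Their poses are not given: they have to be found in the camera images.
- jig: fixed length-stop jig; origin under the bed's centre, x away from the robot, y along the rail. In mm: plywood bed x -90..90, y -230..230, top 50 high; aluminium rail and fence on its far edge, x 90..115, 75 high; open sheet-metal scrap trough on its near edge, outer x -220..-90, y -230..230, walls 45 high and 5 thick, floor at 5. No lip between bed and trough
- stop (a joint): travel of the sliding stop along the jig's +y, in m, 0 to 0.28; its contact face stands at jig y = -0.150 + this value. Rubs with about 1.5 N and stays where it is left
- stop_face (a point): middle of the sliding stop's flat contact face, which looks along the jig's +y. The pale wooden arm reaches over the bed at jig x -48..118 mm, from 53 to 99 mm above the bench, and is 14 mm thick (behind the face)
- stop_grip (a point): gripping point of the black upright grip on the stop's saddle, over the rail, 45 mm behind the face: block 22 mm along the rail, 32 mm across, from 88 to 134 mm above the bench; this point lies on its axis 121 mm above the bench
- bracket: carved dark-wood bracket with two scrolls, loose on the bed near its +y end: 90 (x) x 100 (y) x 60 mm tall, about 0.6 kg; origin at the centre of its underside, axes parallel to the jig's
- bracket_face (a point): middle of the bracket's flat end face (90 wide, 26 mm high) that looks at the stop, along the jig's -y; 50 mm from the bracket's origin along its -y, 13 mm above the bed
- offcut_a: plain wood offcut, block 62 x 34 x 28 mm, loose on the bed between stop and bracket; origin at the middle of its length, width and full height; the 62 mm runs along its x
- offcut_b: wood offcut 62 x 34 mm, L-shaped in side view: 16 mm thick, 30 mm over half of its length; origin at the middle of its length, width and full height; the 62 mm runs along its x
- offcut_c: wood offcut 62 x 34 mm with a step along it: 14 mm thick, 28 mm over half of its width; origin at the middle of its length, width and full height; the 62 mm runs along its x
- brush: block hand brush standing on its stiff grey fibres: 110 mm long (its y); fibres 36 mm wide up to 26 mm, wooden back 44 mm wide up to 45 mm, and on top a wooden ridge to grip, 24 mm wide (its x), 100 mm long, from 45 to 85 mm; origin at the centre of its underside
- mallet: round carver's mallet standing on its head, 88 mm across, 180 mm tall; origin at the centre of its underside; to be left alone
- cork_block: flat cork sanding block 60 x 110 x 35 mm; origin at the centre of its underside; to be left alone
- wax_jar: closed amber glass jar with a steel cap, 70 mm across, 75 mm tall; origin at the centre of its underside; to be left alone
- gouge: wood-handled gouge lying flat, 220 mm long along its x, 26 mm thick; origin under its middle; to be left alone
- glue_brush: small flat glue brush lying flat, 180 mm long along its x, 42 mm wide; origin under its middle; to be left alone
Mind the look-alikes: they are no part of the job. What is shaped like the offcut_a but black or yellow is not meant.

How it is judged:
On the way:
1. the three offcuts lie in the scrap trough (x of offcut_a in the frame of jig between -0.22 and -0.09 m and y of offcut_a in the frame of jig between -0.23 and 0.23 m and height (world z) of each of offcut_a, offcut_b, offcut_c below 0.055 m and linear speed of each of offcut_a, offcut_b, offcut_c below 0.05 m/s and x of offcut_b in the frame of jig between -0.22 and -0.09 m and y of offcut_b in the frame of jig between -0.23 and 0.23 m and x of offcut_c in the frame of jig between -0.22 and -0.09 m and y of offcut_c in the frame of jig between -0.23 and 0.23 m), for 0.2 s.
At the end, for the whole second after the job is handed in: All three offcuts lie at rest in the jig's scrap trough; the stop's face is within 3 mm of the bracket's end face and the bracket is less than 10 mm from where it started; the brush stands upright on the bench (all of step 1 and y of stop_face in the frame of bracket_face between -0.003 and 0.003 m and distance of bracket from where it was at the start of the episode below 0.01 m and linear speed of bracket below 0.01 m/s and velocity of joint stop between -0.01 and 0.01 m/s and height (world z) of brush below 0.004 m and angle between brush's own z axis and vertical below 0.1 rad and linear speed of brush below 0.02 m/s); the robot touches nothing.
It fails at once if the gripper or arm touches an offcut (contact force between any of the fingers, the arm and offcut_a above 1 N or contact force between any of the fingers, the arm and offcut_b above 1 N or contact force between any of the fingers, the arm and offcut_c above 1 N).
It fails at once if another thing on the bench is moved by more than 30 mm (distance of any of mallet, cork_block, wax_jar, gouge, glue_brush from where it was at the start of the episode above 0.03 m).
It also fails if it takes over 70 s, if anything falls off the work surface, if the arm or the gripper's body presses on something with over 40 N, if the wrist force passes 120 N, or if a joint passes its speed limit or range.

### The arm

A 7-joint arm with a two-finger parallel gripper is mounted at the origin on the work surface. World frame = base frame: x ahead of the robot, y to its left, z up, the work surface at z = 0. Lengths are in m, angles in rad, forces in N, time in s.
With the tool pointing down it reaches from about 0.35 to 0.9 m from the base axis. Payload 8.1 kg.
Tool frame: the origin (TCP) lies on the centre line of the jaws, within the pads' length; the fingertips stand 19 mm ahead of it and the grasp point (between the pads) is the TCP; z points along the fingers, y is the line along which they close (so a half turn about z gives the same grasp; the last joint's range is limited). The gripper opens to 92 mm and grips with 3 to 60 N. Pads are 19 mm wide; open, the fingers measure 130 mm over their backs; the gripper's body (75 mm by 190 mm) begins 47 mm behind the grasp point.
Start: joints at [1.209, 0.434, 0.025, 1.573, -0.012, 1.134, -0.075], TCP at [0.16, -0.604, 0.246] pointing down, gripper open.
Joint ranges: [-2.62, 2.62], [-0.44, 2.09], [-1.27, 1.32], [0.08, 2.57], [-1.32, 4.46], [0.12, 2], [-2.74, 2.74]. Speed limits (rad/s): [2.22, 2.22, 3.01, 3.01, 3.14, 3.14, 3.14].

### API

Orientations are given as a unit quaternion [w, x, y, z].
In Python, from workcell import state, cams, ticket gives the robot as it stands.
- The arm moves only by the tool step_arm, never from a script. Its argument "plan" is a list of rows, each a list of 3 entries, a list of its own where there are three numbers: the shift along the tool's x, y, z in cm, then the turn about the tool's z in rad, then the gripper's target within -1 to 1 (shut at 1, half-way at 0, fully open at -1). A call has exactly 8 rows; each row shifts and turns the commanded pose from where the row before left it, along the tool's axes as they then stand; what a row does not reach is not made up. A row lasts 1/12 s, in which the tool goes at most 41.7 mm and 7.16 degrees, less where a joint would pass 70% of its speed; a pose out of reach is approached as far as the arm can. A call is refused whole if a number of a shift passes 4.17 or a number of a turn 0.125, either way. A call with a gripper value outside its range is refused whole. The fingers move at their own pace and stop on an object; "force" is the grip in N (left out, the last holds). Time passes only in rows, so rows that do not move let the fingers close, or fill a call up. It gives the time, the measured TCP pose, the force, the opening and the grip force at its end, in the units of the state.
- state(): the state, without advancing time (a new reading comes with each control period).
- cams.grab_frame(name): name is "side" or "top" or "wrist"; returns the picture (400x640x3 uint8, red, green, blue); there is no depth.
- cams.calibration(name): a dict with "fx", "fy", "cx", "cy" (pixels), "rvec" (rotation vector, rad) and "tvec" (3), from world to camera coordinates, as OpenCV has them. Camera axes: x right, y down, z forward; pixel columns grow to the right and rows downward; lengths in m; the calibration is good to about 2 mm. A picture is of the moment at which its call begins: read the wrist's pose just before it. calibration takes no time and is no camera call; for the wrist camera it gives the pose at the moment of the call.
- ticket.job_done(): hands the job in; it is judged then, once.
The state is a dict: "clock": time; "joint_pos": joint angles; "qd": joint speeds; "effort": joint torques, N m; "tcp_pos": TCP position; "tcp_rot": TCP orientation; "ft_force": force on the tool from outside, world axes, zero at the start; "torque": the same for the moment, N m; "grip_width": finger opening in m; "gripper_force": force on a finger pad.
Only numpy, scipy, OpenCV 4.12 (cv2) and the standard library are available. Lean on these libraries where they do the work, as an engineer would, in place of code of your own. Each camera call takes 0.05 s, during which the arm holds its last target. There are 200 camera calls.

## Working session

There is one attempt and no reset: what is moved stays moved. The work goes in short steps, Python scripts to look and compute and a tool call to move; the robot and the scene stay as the last step left them, time stands still between calls to the robot, and variables do not carry over. Pictures are saved under pics/ and viewed, at most 10 in all, crops included, and the job is handed in when it is done.

Besides the shell and the picture viewer there is one more tool, called after ">>>" as name(argument=value, ...), one argument or row to a line, values as JSON. step_arm: Moves the arm, as the interface text tells. Its arguments: {"type":"object","properties":{"plan":{"type":"array","items":{"type":"array"}},"force":{"type":"number"}},"required":["plan"]}

```bash
mkdir -p pics; python3 - <<'E'
from workcell import state,cams
import cv2,numpy as np
print(state())
for n in("top","side"):
    cv2.imwrite(f"pics/{n}0.png",cams.grab_frame(n)[:,:,::-1]); c=cams.calibration(n);print(n,c)
E
```

```text
{'clock': 0.0, 'joint_pos': array([ 1.20939332,  0.43521607,  0.02497622,  1.57412828, -0.01164596,
        1.1340091 , -0.07508397]), 'qd': array([-1.08750615e-04,  5.45472492e-04,  7.39294288e-05, -1.32727846e-03,
        2.52073172e-04, -5.86011268e-04,  5.50008376e-04]), 'effort': array([ 2.33584979e-04, -6.67848372e+01,  9.85214263e-01, -3.14454854e+01,
       -6.04906166e-02,  4.28392121e-02,  1.64298222e-04]), 'tcp_pos': array([ 0.15978089, -0.60370943,  0.24493722]), 'tcp_rot': array([-7.92516423e-04,  9.91643915e-01,  1.29002688e-01, -1.56490879e-04]), 'ft_force': array([ 0.42544556, -0.61490907,  0.37984806]), 'torque': array([0.01033825, 0.03527303, 0.01020747]), 'gripper_force': 0.0, 'grip_width': 0.09159172768648771}
top {'fx': 377.0548559631368, 'fy': 377.0548559631368, 'cx': 319.23298700613685, 'cy': 201.0885533828218, 'rvec': array([ 2.18619603, -2.13259258,  0.14617184]), 'tvec': array([-0.00770336,  0.52846205,  1.17696539])}
side {'fx': 437.20799707211097, 'fy': 437.20799707211097, 'cx': 318.3682153997582, 'cy': 198.0007861021743, 'rvec': array([ 0.17777662, -2.86209296,  1.15573609]), 'tvec': array([0.52276706, 0.09368246, 1.39456729])}
```

View pics/top0.png

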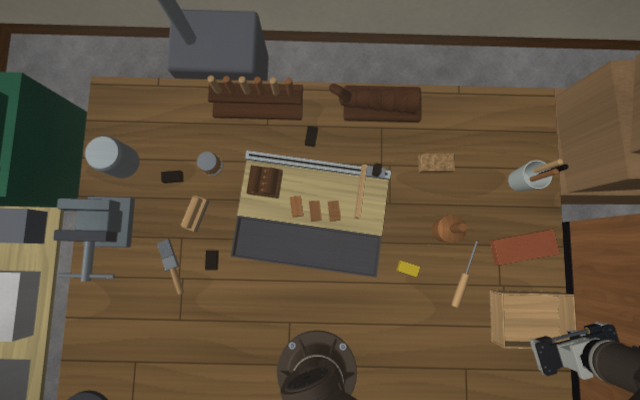

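View pics/side0.png

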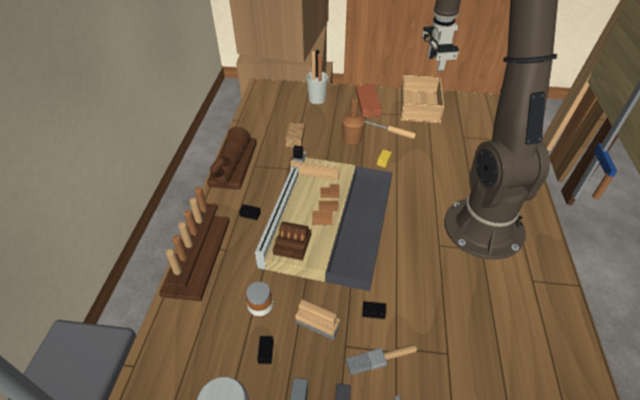

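The top view shows the brush at (194,213) and the jig around (312,212). The bracket is at (265,181), the offcuts at (296,206), (315,211) and (334,211), the stop arm at (361,192) and the black grip at (377,170). Next I'll measure with an enlarged crop.

```bash
cat > h.py <<'E'
import cv2,numpy as np
from workcell import state,cams,ticket
def ray(c,u,v,z):
    R,_=cv2.Rodrigues(c["rvec"]);C=-R.T@c["tvec"]
    d=R.T@np.array([(u-c["cx"])/c["fx"],(v-c["cy"])/c["fy"],1.]);return C+d*(z-C[2])/d[2]
def proj(c,p):
    K=np.array([[c["fx"],0,c["cx"]],[0,c["fy"],c["cy"]],[0,0,1.]])
    return cv2.projectPoints(np.array(p,float).reshape(-1,3),c["rvec"],c["tvec"],K,None)[0].reshape(-1,2)
E
python3 - <<'E'
from h import *
im=cv2.imread("pics/top0.png");c=cams.calibration("top")
cv2.imwrite("pics/crop0.png",cv2.resize(im[145:285,170:400],(800,487),interpolation=cv2.INTER_CUBIC))
hsv=cv2.cvtColor(im,cv2.COLOR_BGR2HSV)
g=((hsv[...,1]<60)&(hsv[...,2]<110)).astype(np.uint8); g[:215]=0;g[300:]=0;g[:,:225]=0;g[:,395:]=0
n,l,s,_=cv2.connectedComponentsWithStats(g);k=1+s[1:,4].argmax();pts=np.argwhere(l==k)[:,::-1].astype(np.float32)
r=cv2.minAreaRect(pts);b=cv2.boxPoints(r);print("trough",b)
for p in b: print(ray(c,*p,.045).round(4))
for p in [(194,213),(296,206),(315,211),(334,211),(265,181),(377,170)]: print(p,hsv[p[1],p[0]],ray(c,*p,.08).round(3))
E
```

```text
trough [[230.42001 256.06   ]
 [236.28    215.04001]
 [381.74002 235.82   ]
 [375.88004 276.84   ]]
[0.3474 0.2779 0.045 ]
[0.476  0.2663 0.045 ]
[ 0.4218 -0.1939  0.045 ]
[ 0.2945 -0.1761  0.045 ]
(194, 213) [ 17 108  85] [0.476 0.388 0.08 ]
(296, 206) [ 14 137 130] [0.505 0.077 0.08 ]
(315, 211) [ 14 132 116] [0.492 0.018 0.08 ]
(334, 211) [ 14 135 119] [ 0.493 -0.04   0.08 ]
(265, 181) [ 12 132  81] [0.581 0.176 0.08 ]
(377, 170) [14 64 44] [ 0.625 -0.172  0.08 ]
```

View pics/crop0.png

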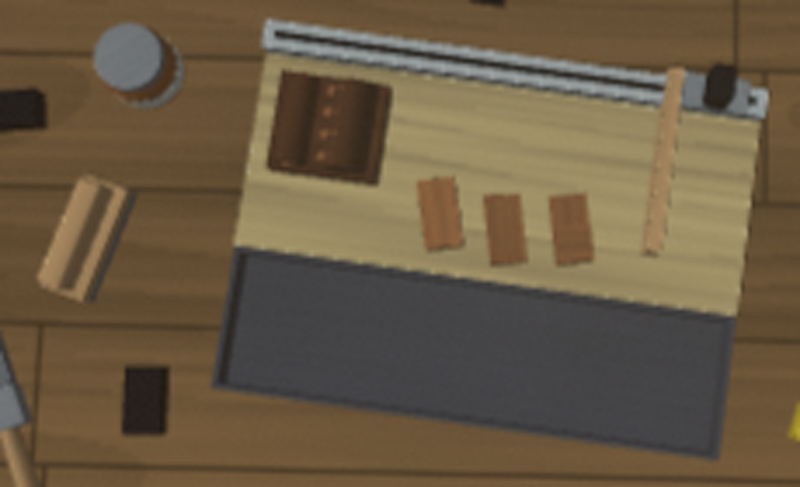

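The crop (3.48x) shows offcuts at crop (440,213), (506,229) and (571,229), and the bracket's stop-side end at x≈385. The stop arm's face is at x≈650–668 and the brush at about (83,238), tilted. I'll work out the jig-frame values and the first move.

```bash
cat >> h.py <<'E'
J0=np.array([.5389,.0256]);YJ=-.1166
cs,sn=np.cos(YJ),np.sin(YJ);RJ=np.array([[cs,-sn],[sn,cs]])
def tojig(p): return RJ.T@(np.array(p[:2])-J0)
def fromjig(x,y): return J0+RJ@np.array([x,y])
def toolyaw(s):
    w,x,y,z=s["tcp_rot"];return 2*np.arctan2(y,x)
def go(x,y,z,yaw=None):
    s=state();a=toolyaw(s);d=np.array([x,y,z])-s["tcp_pos"]
    t=0 if yaw is None else -(yaw-a)
    t=(t+np.pi/2)%np.pi-np.pi/2   # half turn equivalent
    print("at",s["tcp_pos"].round(4),"yaw",round(a,4),"-> tool cm before turning",(100*np.array([np.cos(a)*d[0]+np.sin(a)*d[1],np.sin(a)*d[0]-np.cos(a)*d[1],-d[2]])).round(2),"turn",round(t,3))
E
python3 - <<'E'
from h import *
c=cams.calibration("top")
f=lambda q:(170+q[0]/3.478,145+q[1]/3.478)
for n,q,z in [("a",(440,213),.078),("b",(506,229),.075),("c",(571,229),.075),("brL1",(391,86),.105),("brL2",(379,184),.1),("stopf1",(668,70),.099),("stopf2",(645,252),.099),("stopend",(662,252),.099),("grip",(720,78),.134),("railend",(268,20),.075),("railend2",(768,92),.075),("bedNL",(236,247),.05),("bedNR",(740,316),.05)]:
    p=ray(c,*f(q),z);print(n,p.round(3),"jig",tojig(p).round(4))
for q,z in [((92,180),.085),((52,281),.085),((83,238),.045),((74,231),.085)]: print("brush",ray(c,*f(q),z).round(3))
go(.45,-.3,.33); go(.46,.38,.33)
c=cams.calibration("wrist");R,_=cv2.Rodrigues(c["rvec"]);print("cam",-R.T@c["tvec"],"fwd",R[2],"fx",c["fx"])
E
```

```text
a [0.505 0.075 0.078] jig [-0.0395  0.0455]
b [0.493 0.017 0.075] jig [-0.045  -0.0144]
c [ 0.494 -0.041  0.075] jig [-0.0368 -0.0716]
brL1 [0.613 0.12  0.105] jig [0.0625 0.1028]
brL2 [0.527 0.128 0.1  ] jig [-0.0241  0.1005]
stopf1 [ 0.635 -0.123  0.099] jig [ 0.1128 -0.1366]
stopf2 [ 0.473 -0.105  0.099] jig [-0.0502 -0.1372]
stopend [ 0.473 -0.12   0.099] jig [-0.0481 -0.1518]
grip [ 0.621 -0.164  0.134] jig [ 0.1037 -0.1784]
railend [0.677 0.237 0.075] jig [0.1127 0.2257]
railend2 [ 0.623 -0.217  0.075] jig [ 0.1113 -0.2308]
bedNL [0.473 0.26  0.05 ] jig [-0.0932  0.2253]
bedNR [ 0.422 -0.196  0.05 ] jig [-0.0907 -0.234 ]
brush [0.526 0.383 0.085]
brush [0.436 0.412 0.085]
brush [0.478 0.4   0.045]
brush [0.48  0.395 0.085]
at [ 0.1598 -0.6038  0.245 ] yaw 0.2587 -> tool cm before turning [ 35.83 -21.94  -8.5 ] turn 0.0
at [ 0.1598 -0.6038  0.245 ] yaw 0.2587 -> tool cm before turning [ 54.19 -87.42  -8.5 ] turn 0.0
cam [ 0.23354933 -0.58577219  0.38444001] fwd [-0.26833571 -0.07029021 -0.96075763] fx 310.63440731547297
```

>>> step_arm(
  plan=[
    [[3.0,-1.83,-0.71],0,-1],
    [[3.0,-1.83,-0.71],0,-1],
    [[3.0,-1.83,-0.71],0,-1],
    [[3.0,-1.83,-0.71],0,-1],
    [[3.0,-1.83,-0.71],0,-1],
    [[3.0,-1.83,-0.71],0,-1],
    [[3.0,-1.83,-0.71],0,-1],
    [[3.0,-1.83,-0.71],0,-1],
  ],
)

```text
clock: 0.77
tcp_pos: [0.3552, -0.3997, 0.3027]
tcp_rot: [-0.0, 0.992, 0.129, -0.0]
ft_force: [0.0, -0.5, -0.2]
grip_width: 0.0919
gripper_force: 0.0
```

>>> step_arm(
  plan=[
    [[3.0,-1.83,-0.71],0,-1],
    [[3.0,-1.83,-0.71],0,-1],
    [[3.0,-1.83,-0.71],0,-1],
    [[3.0,-1.83,-0.71],0,-1],
    [[0.92,-3.2,0],0,-1],
    [[0.92,-3.2,0],0,-1],
    [[0.92,-3.2,0],0,-1],
    [[0.92,-3.2,0],0,-1],
  ],
)

```text
clock: 1.43
tcp_pos: [0.4542, -0.165, 0.3306]
tcp_rot: [-0.0, 0.992, 0.129, -0.0]
ft_force: [0.4, 0.8, 0.5]
grip_width: 0.0919
gripper_force: 0.0
```

>>> step_arm(
  plan=[
    [[0.92,-3.2,0],0,-1],
    [[0.92,-3.2,0],0,-1],
    [[0.92,-3.2,0],0,-1],
    [[0.92,-3.2,0],0,-1],
    [[0.92,-3.2,0],0,-1],
    [[0.92,-3.2,0],0,-1],
    [[0.92,-3.2,0],0,-1],
    [[0.92,-3.2,0],0,-1],
  ],
)

```text
clock: 2.1
tcp_pos: [0.4597, 0.1011, 0.3308]
tcp_rot: [0.0, 0.992, 0.129, -0.0]
ft_force: [1.3, 0.1, 0.4]
grip_width: 0.0918
gripper_force: 0.0
```

>>> step_arm(
  plan=[
    [[0.92,-3.2,0],0,-1],
    [[0.92,-3.2,0],0,-1],
    [[0.92,-3.2,0],0,-1],
    [[0.92,-3.2,0],0,-1],
    [[0.92,-3.2,0],0,-1],
    [[0.92,-3.2,0],0,-1],
    [[0,0,0],0,-1],
    [[0,0,0],0,-1],
  ],
)

```text
clock: 2.77
tcp_pos: [0.4635, 0.3013, 0.3302]
tcp_rot: [-0.0, 0.991, 0.131, -0.001]
ft_force: [-0.8, -0.7, 0.2]
grip_width: 0.0918
gripper_force: 0.0
```

```bash
python3 - <<'E'
from h import *
s=state();print(s["clock"],s["joint_pos"].round(3));go(.48,.397,.17,-.31)
cv2.imwrite("pics/w1.png",cams.grab_frame("wrist")[:,:,::-1])
c=cams.calibration("wrist");print(proj(c,[(.48,.397,.085)]))
E
```

```text
2.7667 [-0.247  0.317 -0.566  1.583  0.173  1.293 -2.146]
at [0.4635 0.3013 0.3302] yaw 0.2627 -> tool cm before turning [ 4.08 -8.82 16.02] turn 0.573
[[247.83897895 139.1094476 ]]
```

View pics/w1.png

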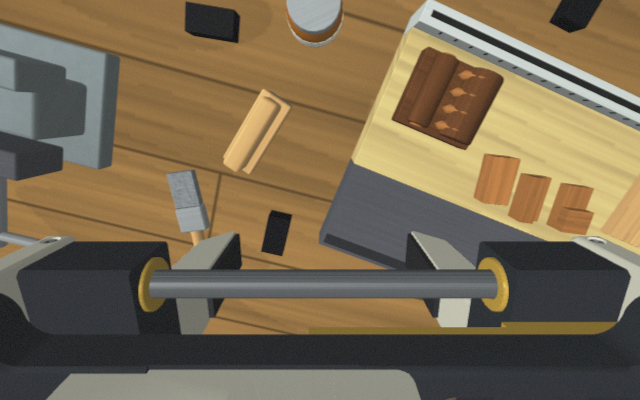

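The wrist picture shows the brush ridge running from (231,162) to (267,92), which agrees with the estimate. Joint 7 is near its limit, so I'll turn the other way by about -2.57.

>>> step_arm(
  plan=[
    [[1.36,-2.9,1],0,-1],
    [[1.36,-2.9,1],0,-1],
    [[1.36,-2.9,1],0,-1],
    [[0,0,0],-0.122,-1],
    [[0,0,0],-0.122,-1],
    [[0,0,0],-0.122,-1],
    [[0,0,0],-0.122,-1],
    [[0,0,0],-0.122,-1],
  ],
)

```text
clock: 3.48
tcp_pos: [0.4826, 0.3919, 0.3007]
tcp_rot: [0.001, 0.906, 0.423, -0.0]
ft_force: [-0.1, 0.4, 0.1]
grip_width: 0.0919
gripper_force: 0.0
```

>>> step_arm(
  plan=[
    [[0,0,0],-0.122,-1],
    [[0,0,0],-0.122,-1],
    [[0,0,0],-0.122,-1],
    [[0,0,0],-0.122,-1],
    [[0,0,0],-0.122,-1],
    [[0,0,0],-0.122,-1],
    [[0,0,0],-0.122,-1],
    [[0,0,0],-0.122,-1],
  ],
)

```text
clock: 4.15
tcp_pos: [0.4827, 0.3918, 0.3007]
tcp_rot: [0.001, 0.603, 0.798, -0.0]
ft_force: [0.6, -0.4, -0.4]
grip_width: 0.0916
gripper_force: 0.0
```

>>> step_arm(
  plan=[
    [[0,0,0],-0.122,-1],
    [[0,0,0],-0.122,-1],
    [[0,0,0],-0.122,-1],
    [[0,0,0],-0.122,-1],
    [[0,0,0],-0.122,-1],
    [[0,0,0],-0.122,-1],
    [[0,0,0],-0.122,-1],
    [[0,0,0],-0.122,-1],
  ],
)

```text
clock: 4.82
tcp_pos: [0.4827, 0.3918, 0.3006]
tcp_rot: [0.001, 0.158, 0.987, -0.001]
ft_force: [0.9, 0.6, 0.4]
grip_width: 0.0914
gripper_force: 0.0
```

```bash
python3 - <<'E'
from h import *
s=state();print(s["clock"],s["joint_pos"].round(3));go(.48,.397,.17,-.31)
im=cams.grab_frame("wrist")[:,:,::-1];cv2.imwrite("pics/w2.png",im)
c=cams.calibration("wrist");u,v=proj(c,[(.48,.397,.085)])[0];print(u,v)
E
```

```text
4.8167 [-0.099  0.639 -1.147  1.438  0.583  1.435  0.006]
at [0.4827 0.3918 0.3006] yaw 2.8244 -> tool cm before turning [ 0.42  0.41 13.06] turn -0.007
327.71384051799566 170.5160905177545
```

View pics/w2.png

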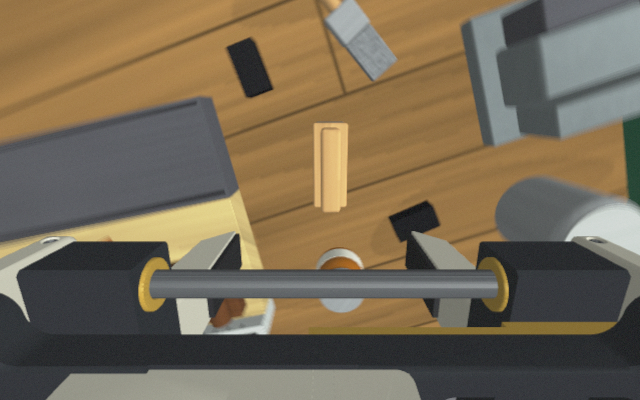

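The brush ridge is centred at about (331,170), with its long side vertical in the picture, so the turn is right.

```bash
python3 - <<'E'
from h import *
c=cams.calibration("wrist");p=ray(c,331.5,169.5,.085);print(p);go(p[0],p[1],.068)
E
```

```text
[0.48019169 0.40153281 0.085     ]
at [0.4829 0.3916 0.3004] yaw 2.8329 -> tool cm before turning [ 0.56  0.86 23.24] turn 0.0
```

>>> step_arm(
  force=40,
  plan=[
    [[0.2,0.3,3],0,-1],
    [[0.2,0.3,3],0,-1],
    [[0.16,0.26,3],0,-1],
    [[0,0,3],0,-1],
    [[0,0,3],0,-1],
    [[0,0,3],0,-1],
    [[0,0,2],0,-1],
    [[0,0,1.5],0,-1],
  ],
)

```text
clock: 5.53
tcp_pos: [0.4795, 0.4012, 0.0833]
tcp_rot: [-0.0, 0.162, 0.987, -0.002]
ft_force: [0.1, -0.7, 0.3]
grip_width: 0.0921
gripper_force: 0.0
```

>>> step_arm(
  plan=[
    [[0,0,1],0,-1],
    [[0,0,0.7],0,-1],
    [[0,0,0],0,-1],
    [[0,0,0],0,1],
    [[0,0,0],0,1],
    [[0,0,0],0,1],
    [[0,0,0],0,1],
    [[0,0,0],0,1],
  ],
)

```text
clock: 6.2
tcp_pos: [0.4793, 0.4041, 0.0695]
tcp_rot: [0.0, 0.16, 0.987, 0.0]
ft_force: [0.5, 0.4, 0.5]
grip_width: 0.063
gripper_force: 0.0
```

>>> step_arm(
  plan=[
    [[0,0,0],0,1],
    [[0,0,0],0,1],
    [[0,0,0],0,1],
    [[0,0,0],0,1],
    [[0,0,0],0,1],
    [[0,0,0],0,1],
    [[0,0,0],0,1],
    [[0,0,0],0,1],
  ],
)

```text
clock: 6.87
tcp_pos: [0.479, 0.4037, 0.0687]
tcp_rot: [-0.0, 0.16, 0.987, -0.0]
ft_force: [-0.5, 0.1, -1.2]
grip_width: 0.0239
gripper_force: 40.0
```

>>> step_arm(
  plan=[
    [[0,0,-1.5],0,1],
    [[0,0,-3],0,1],
    [[0,0,-4],0,1],
    [[0,0,-4],0,1],
    [[0,0,-4],0,1],
    [[0,0,-1],0.12,1],
    [[0,0,0],0.12,1],
    [[0,0,0],0.12,1],
  ],
)

```text
clock: 7.53
tcp_pos: [0.4789, 0.4045, 0.2465]
tcp_rot: [0.0, 0.336, 0.942, 0.001]
ft_force: [0.3, -0.1, -2.9]
grip_width: 0.024
gripper_force: 40.0
```

>>> step_arm(
  plan=[
    [[0,0,0],0.12,1],
    [[0,0,0],0.12,1],
    [[0,0,0],0.12,1],
    [[0,0,0],0.12,1],
    [[0,0,0],0.12,1],
    [[0,0,0],0.12,1],
    [[0,0,0],0.12,1],
    [[0,0,0],0.12,1],
  ],
)

```text
clock: 8.2
tcp_pos: [0.4785, 0.4041, 0.245]
tcp_rot: [-0.0, 0.733, 0.68, 0.0]
ft_force: [0.9, 0.1, -2.1]
grip_width: 0.0241
gripper_force: 40.0
```

```bash
python3 - <<'E'
from h import *
s=state();print(s["joint_pos"].round(2),s["grip_width"]);p=fromjig(.045,.03);print(p);go(*p,.225,np.pi/2+YJ)
E
```

```text
[-0.27  0.56 -0.81  1.52  0.42  1.24 -1.22] 0.024073791931748974
[0.58708453 0.05016118]
at [0.4785 0.4041 0.245 ] yaw 1.4957 -> tool cm before turning [-34.48  13.48   2.  ] turn 0.042
```

>>> step_arm(
  plan=[
    [[-3.45,1.35,0],0,1],
    [[-3.45,1.35,0],0,1],
    [[-3.45,1.35,0],0,1],
    [[-3.45,1.35,0],0,1],
    [[-3.45,1.35,0],0,1],
    [[-3.45,1.35,0],0,1],
    [[-3.45,1.35,0],0,1],
    [[-3.45,1.35,0],0,1],
  ],
)

```text
clock: 8.87
tcp_pos: [0.5674, 0.1197, 0.2451]
tcp_rot: [0.0, 0.731, 0.682, 0.0]
ft_force: [1.0, -0.4, -2.0]
grip_width: 0.0241
gripper_force: 40.0
```

>>> step_arm(
  plan=[
    [[-3.45,1.35,0],0,1],
    [[-3.45,1.35,0],0,1],
    [[0,0,1],0.042,1],
    [[0,0,1],0,1],
    [[0,0,0],0,1],
    [[0,0,0],0,1],
    [[0,0,0],0,1],
    [[0,0,0],0,1],
  ],
)

```text
clock: 9.53
tcp_pos: [0.5895, 0.0519, 0.2247]
tcp_rot: [0.0, 0.745, 0.667, 0.0]
ft_force: [0.2, 1.0, -1.6]
grip_width: 0.0233
gripper_force: 40.0
```

```bash
python3 - <<'E'
from h import *
s=state();print(s["joint_pos"].round(2),s["grip_width"]);p=fromjig(.045,.03);go(*p,.1205,np.pi/2+YJ)
cv2.imwrite("pics/w3.png",cams.grab_frame("wrist")[:,:,::-1])
E
```

```text
[ 0.36  0.52 -0.79  1.64  0.39  1.15 -0.64] 0.023322450224351744
at [0.5895 0.0519 0.2247] yaw 1.4616 -> tool cm before turning [-0.2  -0.22 10.42] turn 0.007
```

View pics/w3.png

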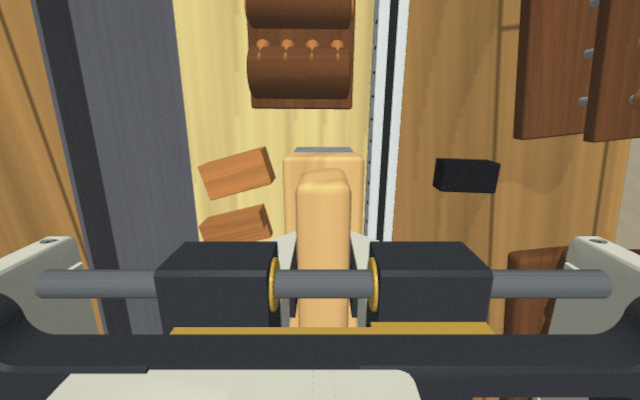

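The wrist view shows the held brush, aligned with the jig, and the bracket's end edge at v≈107, u 253–352. Offcut a's corner nearest the brush is at (274,172), and the fence is to the right at u≈370.

```bash
python3 - <<'E'
from h import *
c=cams.calibration("wrist")
for n,u,v,z in [("br1",253,107,.055),("br2",352,107,.055),("a",274,168,.078),("a2",268,148,.078),("bedge",184,100,.05),("bedge2",203,200,.05),("fence",375,60,.075),("brushend L",285,154,.2247-.0687+.045),("brushend R",361,154,.2247-.0687+.045),("ridge",324,168,.24)]:
    print(n,tojig(ray(c,u,v,z)).round(4))
print(tojig(state()["tcp_pos"]))
E
```

```text
br1 [-0.0184  0.107 ]
br2 [0.0761 0.1076]
a [0.0031 0.0525]
a2 [-0.0017  0.071 ]
bedge [-0.0855  0.1131]
bedge2 [-0.0773  0.0127]
fence [0.0928 0.1463]
brushend L [0.0285 0.0828]
brushend R [0.0684 0.0831]
ridge [0.0488 0.0827]
[0.04731989 0.03165669]
```

>>> step_arm(
  plan=[
    [[0.5,0,2],0.007,1],
    [[0,0,2.5],0,1],
    [[0,0,2.5],0,1],
    [[0,0,2],0,1],
    [[0,0,1],0,1],
    [[0,0,0.45],0,1],
    [[0,0,0],0,1],
    [[0,0,0],0,1],
  ],
)

```text
clock: 10.25
tcp_pos: [0.5908, 0.0558, 0.1204]
tcp_rot: [0.0, 0.748, 0.664, 0.001]
ft_force: [0.7, 0.3, -1.0]
grip_width: 0.0235
gripper_force: 40.0
```

```bash
python3 - <<'E'
from h import *
s=state();print(s["ft_force"],tojig(s["tcp_pos"]));p=fromjig(-.095,.034);go(*p,.1200,np.pi/2+YJ)
E
```

```text
[ 0.69276108  0.33174522 -1.03054509] [0.04801253 0.03605484]
at [0.5908 0.0558 0.1204] yaw 1.4523 -> tool cm before turning [ -0.23 -14.3    0.04] turn -0.002
```

>>> step_arm(
  plan=[
    [[0,-0.6,0.05],0,1],
    [[0,-0.6,0],0,1],
    [[0,-0.6,0],0,1],
    [[0,-0.6,0],0,1],
    [[0,-0.6,0],0,1],
    [[0,-0.6,0],0,1],
    [[0,-0.6,0],0,1],
    [[0,-0.6,0],0,1],
  ],
)

```text
clock: 10.92
tcp_pos: [0.542, 0.061, 0.119]
tcp_rot: [0.0, 0.748, 0.664, 0.0]
ft_force: [0.4, -0.5, -1.5]
grip_width: 0.0237
gripper_force: 40.0
```

>>> step_arm(
  plan=[
    [[0,-0.6,0],0,1],
    [[0,-0.6,0],0,1],
    [[0,-0.6,0],0,1],
    [[0,-0.6,0],0,1],
    [[0,-0.6,0],0,1],
    [[0,-0.6,0],0,1],
    [[0,-0.6,0],0,1],
    [[0,-0.6,0],0,1],
  ],
)

```text
clock: 11.58
tcp_pos: [0.4941, 0.0667, 0.1189]
tcp_rot: [-0.0, 0.748, 0.664, -0.0]
ft_force: [-1.0, 0.7, -2.1]
grip_width: 0.0237
gripper_force: 40.0
```

>>> step_arm(
  plan=[
    [[0,-0.6,0],0,1],
    [[0,-0.6,0],0,1],
    [[0,-0.6,0],0,1],
    [[0,-0.6,0],0,1],
    [[0,-0.6,0],0,1],
    [[0,-0.6,0],0,1],
    [[0,-0.6,0],0,1],
    [[0,-0.6,0],0,1],
  ],
)

```text
clock: 12.25
tcp_pos: [0.4466, 0.0724, 0.1189]
tcp_rot: [0.0, 0.748, 0.664, 0.0]
ft_force: [0.4, 0.3, -1.5]
grip_width: 0.0239
gripper_force: 40.0
```

```bash
python3 - <<'E'
from h import *
s=state();print(s["clock"],s["ft_force"],tojig(s["tcp_pos"]))
a=cams.grab_frame("top")[140:300,170:400,::-1];b=cams.grab_frame("side")[130:310,230:430,::-1]
cv2.imwrite("pics/m4.png",np.hstack([cv2.resize(a,(431,300)),cv2.resize(b,(333,300))]))
E
```

```text
12.25 [ 0.44157582  0.2633065  -1.51783771] [-0.09714788  0.0357631 ]
```

View pics/m4.png

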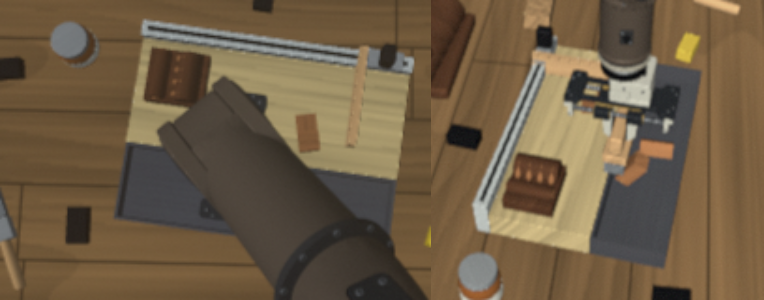

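Offcuts a and b are at or over the trough next to the brush, and only c is still on the bed. I'll nudge a little further, lift, and go behind c.

>>> step_arm(
  plan=[
    [[0,-0.6,0],0,1],
    [[0,-0.6,0],0,1],
    [[0,0,0],0,1],
    [[0,0,-1.5],0,1],
    [[0,0,-3],0,1],
    [[0,0,-3.5],0,1],
    [[0,3,0],0,1],
    [[0,3.5,0],0,1],
  ],
)

```text
clock: 13.02
tcp_pos: [0.5005, 0.0662, 0.2017]
tcp_rot: [0.002, 0.748, 0.664, 0.001]
ft_force: [1.1, 0.3, -2.7]
grip_width: 0.0237
gripper_force: 40.0
```

>>> step_arm(
  plan=[
    [[0,3.5,0],0,1],
    [[0,3.5,0],0,1],
    [[-2,2.2,0],0,1],
    [[-3.5,0,0],0,1],
    [[-3.5,0,0],0,1],
    [[0,0,0],0,1],
    [[0,0,0],0,1],
    [[0,0,0],0,1],
  ],
)

```text
clock: 13.68
tcp_pos: [0.5803, -0.0341, 0.1989]
tcp_rot: [-0.0, 0.748, 0.664, 0.0]
ft_force: [-0.7, 0.0, -1.7]
grip_width: 0.0238
gripper_force: 40.0
```

```bash
python3 - <<'E'
from h import *
s=state();print(s["clock"],s["joint_pos"].round(2),tojig(s["tcp_pos"]));p=fromjig(.046,-.057);go(*p,.119,np.pi/2+YJ)
im=cams.grab_frame("side")[130:310,230:430,::-1];w=cams.grab_frame("wrist")[:,:,::-1]
cv2.imwrite("pics/m5.png",np.hstack([cv2.resize(im,(333,300)),cv2.resize(w,(467,300))]))
E
```

```text
13.6833 [ 0.51  0.53 -0.78  1.7   0.41  1.09 -0.52] [ 0.04809184 -0.05445206]
at [ 0.5803 -0.0341  0.1989] yaw 1.4511 -> tool cm before turning [-0.26 -0.21  7.99] turn -0.003
```

View pics/m5.png

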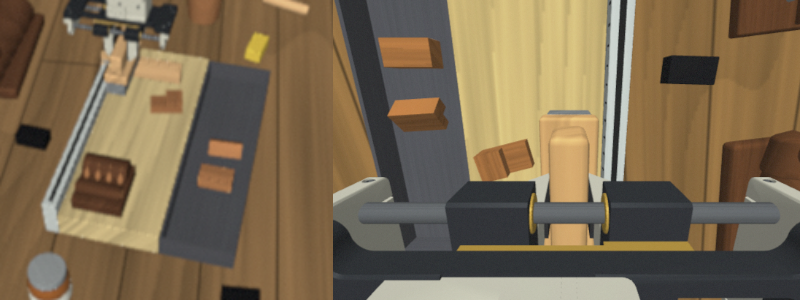

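Offcuts a and b lie in the trough. c is still on the bed, turned slightly, to the left of the brush. I'll check its extents before lowering.

```bash
python3 - <<'E'
from h import *
c=cams.calibration("wrist")
for u,v in [(527,139),(534,160),(476,158),(484,178)]: print(tojig(ray(c,(u-333)/.7297,v/.75,.075)).round(3))
E
```

```text
[-0.    -0.043]
[ 0.007 -0.069]
[-0.064 -0.066]
[-0.057 -0.092]
```

>>> step_arm(
  plan=[
    [[-0.25,-0.1,2],0,1],
    [[0,0,2.5],0,1],
    [[0,0,2],0,1],
    [[0,0,1],0,1],
    [[0,0,0.48],0,1],
    [[0,0,0],0,1],
    [[0,-0.6,0],0,1],
    [[0,-0.6,0],0,1],
  ],
)

```text
clock: 14.45
tcp_pos: [0.5675, -0.0344, 0.1199]
tcp_rot: [0.0, 0.748, 0.664, 0.001]
ft_force: [-0.8, -0.1, -1.4]
grip_width: 0.0238
gripper_force: 40.0
```

>>> step_arm(
  plan=[
    [[0,-0.6,0],0,1],
    [[0,-0.6,0],0,1],
    [[0,-0.6,0],0,1],
    [[0,-0.6,0],0,1],
    [[0,-0.6,0],0,1],
    [[0,-0.6,0],0,1],
    [[0,-0.6,0],0,1],
    [[0,-0.6,0],0,1],
  ],
)

```text
clock: 15.12
tcp_pos: [0.519, -0.0295, 0.1192]
tcp_rot: [0.0, 0.748, 0.664, 0.0]
ft_force: [-0.2, -0.8, -1.2]
grip_width: 0.0235
gripper_force: 40.0
```

>>> step_arm(
  plan=[
    [[0,-0.6,0],0,1],
    [[0,-0.6,0],0,1],
    [[0,-0.6,0],0,1],
    [[0,-0.6,0],0,1],
    [[0,-0.6,0],0,1],
    [[0,-0.6,0],0,1],
    [[0,-0.6,0],0,1],
    [[0,-0.6,0],0,1],
  ],
)

```text
clock: 15.78
tcp_pos: [0.4712, -0.0238, 0.1191]
tcp_rot: [-0.0, 0.748, 0.664, -0.0]
ft_force: [0.3, 0.1, -2.7]
grip_width: 0.0237
gripper_force: 40.0
```

>>> step_arm(
  plan=[
    [[0,-0.6,0],0,1],
    [[0,-0.6,0],0,1],
    [[0,-0.6,0],0,1],
    [[0,-0.6,0],0,1],
    [[0,-0.6,0],0,1],
    [[0,-0.6,0],0,1],
    [[0,-0.6,0],0,1],
    [[0,-0.5,0],0,1],
  ],
)

```text
clock: 16.45
tcp_pos: [0.4246, -0.0181, 0.1192]
tcp_rot: [0.0, 0.748, 0.664, -0.0]
ft_force: [-0.2, 0.5, -1.1]
grip_width: 0.0238
gripper_force: 40.0
```

>>> step_arm(
  plan=[
    [[0,0,0],0,1],
    [[0,0,-2],0,1],
    [[0,0,-4],0,1],
    [[0,0,-4],0,1],
    [[0,0,-2],0,1],
    [[0,0,0],0,1],
    [[0,0,0],0,1],
    [[0,0,0],0,1],
  ],
)

```text
clock: 17.12
tcp_pos: [0.4247, -0.0187, 0.2382]
tcp_rot: [-0.0, 0.748, 0.664, -0.001]
ft_force: [-0.8, -0.2, -2.1]
grip_width: 0.0239
gripper_force: 40.0
```

```bash
python3 - <<'E'
from h import *
s=state();print(s["clock"],tojig(s["tcp_pos"]));go(.48,.397,.245,2.83)
im=cams.grab_frame("side")[130:310,230:430,::-1];w=cams.grab_frame("wrist")[:,:,::-1]
cv2.imwrite("pics/m6.png",np.hstack([cv2.resize(im,(333,300)),cv2.resize(w,(467,300))]))
E
```

```text
17.1167 [-0.10832069 -0.05724235]
at [ 0.4247 -0.0187  0.2382] yaw 1.4512 -> tool cm before turning [41.93  0.53 -0.68] turn -1.379
```

View pics/m6.png

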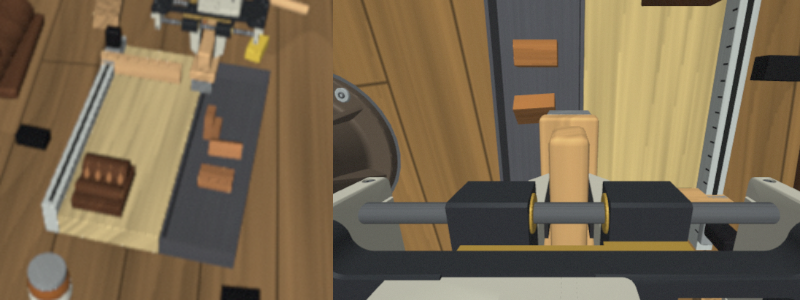

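c is now in the trough as well, so all three are there. I'll carry the brush back to its open spot.

>>> step_arm(
  plan=[
    [[3.8,0.05,0],0,1],
    [[3.8,0.05,0],0,1],
    [[3.8,0.05,0],0,1],
    [[3.8,0.05,0],0,1],
    [[3.8,0.05,0],0,1],
    [[3.8,0.05,0],0,1],
    [[3.8,0.05,0],0,1],
    [[3.8,0.05,0],0,1],
  ],
)

```text
clock: 17.88
tcp_pos: [0.4648, 0.2847, 0.2373]
tcp_rot: [-0.0, 0.748, 0.664, -0.001]
ft_force: [0.7, -0.8, -1.8]
grip_width: 0.0237
gripper_force: 40.0
```

>>> step_arm(
  plan=[
    [[3.8,0,0],0,1],
    [[3.8,0,0],0,1],
    [[3.8,0,0],0,1],
    [[0,0,1],0,1],
    [[0,0,3],0,1],
    [[0,0,3],0,1],
    [[0,0,3],0,1],
    [[0,0,2],0,1],
  ],
)

```text
clock: 18.55
tcp_pos: [0.4773, 0.3949, 0.1143]
tcp_rot: [0.0, 0.748, 0.664, -0.003]
ft_force: [0.1, -0.5, -2.5]
grip_width: 0.0237
gripper_force: 40.0
```

>>> step_arm(
  plan=[
    [[0,0,2],0,1],
    [[0,0,1],0,1],
    [[0,0,0],0,1],
    [[0,0,0],0,1],
    [[0,0,0],0,1],
    [[0,0,0],0,1],
    [[0,0,0],0,1],
    [[0,0,0],0,1],
  ],
)

```text
clock: 19.22
tcp_pos: [0.4792, 0.3966, 0.09]
tcp_rot: [0.0, 0.748, 0.664, 0.001]
ft_force: [-0.0, -0.8, -2.8]
grip_width: 0.0236
gripper_force: 40.0
```

>>> step_arm(
  plan=[
    [[0,0,1],0,1],
    [[0,0,0.7],0,1],
    [[0,0,0.4],0,1],
    [[0,0,0],0,1],
    [[0,0,0],0,1],
    [[0,0,0],0,1],
    [[0,0,0],0,1],
    [[0,0,0],0,1],
  ],
)

```text
clock: 19.88
tcp_pos: [0.4787, 0.3958, 0.0682]
tcp_rot: [0.0, 0.748, 0.664, -0.0]
ft_force: [-1.7, -3.9, 9.0]
grip_width: 0.0237
gripper_force: 40.0
```

>>> step_arm(
  plan=[
    [[0,0,0],0,-1],
    [[0,0,0],0,-1],
    [[0,0,0],0,-1],
    [[0,0,0],0,-1],
    [[0,0,0],0,-1],
    [[0,0,0],0,-1],
    [[0,0,0],0,-1],
    [[0,0,-0.5],0,-1],
  ],
)

```text
clock: 20.55
tcp_pos: [0.4786, 0.3958, 0.0724]
tcp_rot: [0.0, 0.748, 0.664, -0.001]
ft_force: [-1.1, 0.1, -0.2]
grip_width: 0.0723
gripper_force: 0.0
```

>>> step_arm(
  plan=[
    [[0,0,-2],0,-1],
    [[0,0,-3],0,-1],
    [[0,0,-4],0,-1],
    [[0,0,-4],0,-1],
    [[0,0,-4],0,-1],
    [[0,0,0],0,0],
    [[0,0,0],0,0],
    [[0,0,0],0,0],
  ],
)

```text
clock: 21.22
tcp_pos: [0.4789, 0.396, 0.243]
tcp_rot: [0.0, 0.748, 0.664, -0.0]
ft_force: [-0.8, 0.1, -1.4]
grip_width: 0.0763
gripper_force: 0.0
```

```bash
python3 - <<'E'
from h import *
s=state();print(s["clock"],s["joint_pos"].round(2));p=fromjig(.103,-.180);print(p);go(*p,.245,YJ)
im=cams.grab_frame("side")[:,:,::-1];w=cams.grab_frame("wrist")[:,:,::-1]
cv2.imwrite("pics/m7.png",np.hstack([cv2.resize(im[130:350,230:430],(333,366)),cv2.resize(w,(467,366))]))
E
```

```text
21.2167 [-0.23  0.58 -0.87  1.53  0.45  1.24 -1.28]
[ 0.62026015 -0.16516039]
at [0.4789 0.396  0.243 ] yaw 1.4516 -> tool cm before turning [-54.03  20.71  -0.2 ] turn 1.568
```

View pics/m7.png

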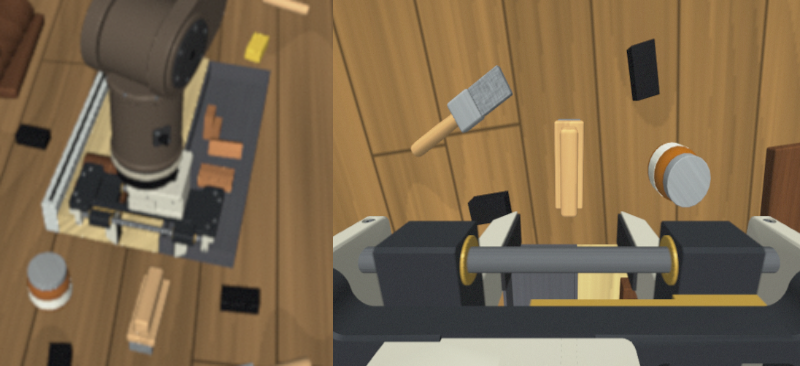

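The brush stands upright on the bench and the other things are unmoved. Next I'll go above the stop grip.

>>> step_arm(
  plan=[
    [[-3.6,1.38,0],0,0],
    [[-3.6,1.38,0],0,0],
    [[-3.6,1.38,0],0,0],
    [[-3.6,1.38,0],0,0],
    [[-3.6,1.38,0],0,0],
    [[-3.6,1.38,0],0,0],
    [[-3.6,1.38,0],0,0],
    [[-3.6,1.38,0],0,0],
  ],
)

```text
clock: 21.98
tcp_pos: [0.5538, 0.095, 0.2417]
tcp_rot: [-0.001, 0.748, 0.664, -0.001]
ft_force: [0.8, 0.8, -0.5]
grip_width: 0.0462
gripper_force: 0.0
```

>>> step_arm(
  plan=[
    [[-3.6,1.38,0],0,0],
    [[-3.6,1.38,0],0,0],
    [[-3.6,1.38,0],0,0],
    [[-3.6,1.38,0],0,0],
    [[-3.6,1.38,0],0,0],
    [[-3.6,1.38,0],0,0],
    [[-3.6,1.38,0],0,0],
    [[0,0,0],-0.12,0],
  ],
)

```text
clock: 22.65
tcp_pos: [0.6202, -0.1752, 0.2402]
tcp_rot: [0.0, 0.711, 0.703, -0.003]
ft_force: [-0.3, -0.9, -0.5]
grip_width: 0.0462
gripper_force: 0.0
```

>>> step_arm(
  plan=[
    [[0,0,0],-0.12,0],
    [[0,0,0],-0.12,0],
    [[0,0,0],-0.12,0],
    [[0,0,0],-0.12,0],
    [[0,0,0],-0.12,0],
    [[0,0,0],-0.12,0],
    [[0,0,0],-0.12,0],
    [[0,0,0],-0.12,0],
  ],
)

```text
clock: 23.32
tcp_pos: [0.6196, -0.1645, 0.2414]
tcp_rot: [-0.001, 0.297, 0.955, -0.0]
ft_force: [0.3, 0.2, 0.2]
grip_width: 0.0456
gripper_force: 0.0
```

>>> step_arm(
  plan=[
    [[0,0,0],-0.12,0],
    [[0,0,0],-0.12,0],
    [[0,0,0],-0.12,0],
    [[0,0,0],-0.12,0],
    [[0,0,0],0,0],
    [[0,0,0],0,0],
    [[0,0,0],0,0],
    [[0,0,0],0,0],
  ],
)

```text
clock: 23.98
tcp_pos: [0.6201, -0.1644, 0.2428]
tcp_rot: [-0.0, 0.066, 0.998, -0.0]
ft_force: [-0.3, 0.5, -0.4]
grip_width: 0.0457
gripper_force: 0.0
```

```bash
python3 - <<'E'
from h import *
s=state();print(s["clock"],s["joint_pos"].round(2),s["grip_width"]);p=fromjig(.103,-.180);go(*p,.123,YJ)
im=cams.grab_frame("top")[145:285,220:400,::-1];w=cams.grab_frame("wrist")[:,:,::-1]
cv2.imwrite("pics/w8.png",w);cv2.imwrite("pics/t8.png",cams.grab_frame("top")[:,:,::-1])
c=cams.calibration("wrist");print(proj(c,[(*p,.134)]))
E
```

```text
23.9833 [ 0.84  0.74 -1.18  1.47  0.69  1.39  1.07] 0.045676947465890606
at [ 0.6201 -0.1644  0.2428] yaw 3.009 -> tool cm before turning [-0.02 -0.08 11.98] turn -0.016
[[323.28672624 200.55909367]]
```

View pics/w8.png

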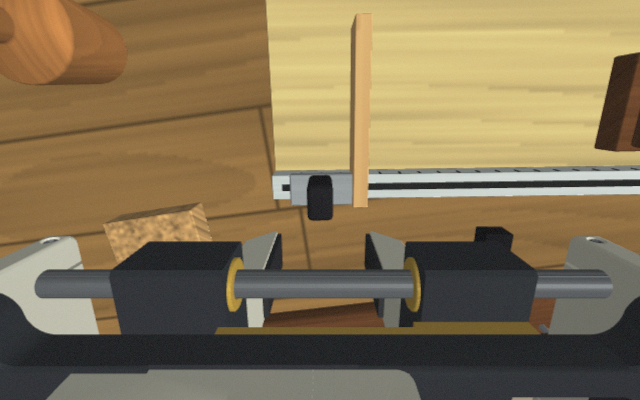

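The wrist view shows the black grip's top at about (320,203). The stop arm's face edge is at u≈371, v 14–206, and the bracket's lower left edge runs around (597–612, 50–150).

```bash
python3 - <<'E'
from h import *
c=cams.calibration("wrist")
for n,u,v,z in [("grip",320,203,.134),("face",371.5,30,.099),("face",370,150,.099),("face2",368.5,205,.099),("br",597,149,.055),("br",612,55,.06)]: 
    p=ray(c,u,v,z);print(n,p.round(4),tojig(p).round(4))
p=ray(c,320,203,.134);go(p[0],p[1],.122,YJ)
E
```

```text
grip [ 0.622  -0.1682  0.134 ] [ 0.1051 -0.1828]
face [ 0.4909 -0.1082  0.099 ] [-0.0321 -0.1385]
face [ 0.5886 -0.1182  0.099 ] [ 0.066 -0.137]
face2 [ 0.6405 -0.1243  0.099 ] [ 0.1184 -0.137 ]
br [0.625  0.1236 0.055 ] [0.0741 0.1073]
br [0.5345 0.1235 0.06  ] [-0.0158  0.0968]
at [ 0.6203 -0.1644  0.2432] yaw 3.0105 -> tool cm before turning [-0.22 -0.35 12.12] turn -0.014
```

>>> step_arm(
  force=15,
  plan=[
    [[-0.2,-0.35,1],-0.014,0],
    [[0,0,3],0,0],
    [[0,0,3],0,0],
    [[0,0,2.5],0,0],
    [[0,0,1.5],0,0],
    [[0,0,1],0,0],
    [[0,0,0],0,0],
    [[0,0,0],0,1],
  ],
)

```text
clock: 24.8
tcp_pos: [0.6222, -0.168, 0.1236]
tcp_rot: [0.0, 0.058, 0.998, 0.0]
ft_force: [-0.1, 0.4, -0.6]
grip_width: 0.0427
gripper_force: 0.0
```

>>> step_arm(
  plan=[
    [[0,0,0],0,1],
    [[0,0,0],0,1],
    [[0,0,0],0,1],
    [[0,0,0],0,1],
    [[0,0,0],0,1],
    [[0,0,0],0,1],
    [[0,0,0],0,1],
    [[0,0,0],0,1],
  ],
)

```text
clock: 25.47
tcp_pos: [0.6224, -0.1681, 0.1242]
tcp_rot: [0.001, 0.058, 0.998, -0.0]
ft_force: [-0.8, -0.1, 6.9]
grip_width: 0.0218
gripper_force: 15.0
```

```bash
python3 - <<'E'
from h import *
s=state();print(s["grip_width"],s["joint_pos"].round(2),tojig(s["tcp_pos"]),s["ft_force"]);p=s["tcp_pos"][:2]+RJ@np.array([0,.2]);go(*p,s["tcp_pos"][2],YJ)
E
```

```text
0.021754116124122473 [ 0.82  0.85 -1.1   1.6   0.8   1.21  1.  ] [ 0.10544461 -0.18264065] [-0.789689   -0.07066395  6.93785374]
at [ 0.6224 -0.1681  0.1242] yaw 3.0256 -> tool cm before turning [-1.e-02  2.e+01 -0.e+00] turn 0.001
```

>>> step_arm(
  plan=[
    [[0,0.4,-0.1],0,1],
    [[0,0.8,0],0,1],
    [[0,0.8,0],0,1],
    [[0,0.8,0],0,1],
    [[0,0.8,0],0,1],
    [[0,0.8,0],0,1],
    [[0,0.8,0],0,1],
    [[0,0.8,0],0,1],
  ],
)

```text
clock: 26.13
tcp_pos: [0.6295, -0.1075, 0.1243]
tcp_rot: [0.001, 0.058, 0.998, -0.0]
ft_force: [5.3, -3.3, -0.8]
grip_width: 0.0218
gripper_force: 15.0
```

>>> step_arm(
  plan=[
    [[0,0.8,0],0,1],
    [[0,0.8,0],0,1],
    [[0,0.8,0],0,1],
    [[0,0.8,0],0,1],
    [[0,0.8,0],0,1],
    [[0,0.8,0],0,1],
    [[0,0.8,0],0,1],
    [[0,0.8,0],0,1],
  ],
)

```text
clock: 26.8
tcp_pos: [0.6369, -0.044, 0.1243]
tcp_rot: [0.001, 0.058, 0.998, -0.0]
ft_force: [5.9, -2.7, -0.0]
grip_width: 0.022
gripper_force: 15.0
```

```bash
python3 - <<'E'
from h import *
s=state();print(s["grip_width"],s["joint_pos"].round(2),tojig(s["tcp_pos"]),s["ft_force"]);go(*s["tcp_pos"],YJ)
E
```

```text
0.021981601511992722 [ 0.62  0.84 -1.1   1.61  0.79  1.19  0.81] [ 0.10548348 -0.05776936] [ 5.86144526 -2.7100499  -0.03719365]
at [ 0.6369 -0.044   0.1243] yaw 3.0258 -> tool cm before turning [ 0.  0. -0.] turn 0.001
```

>>> step_arm(
  plan=[
    [[0,1,0],0,1],
    [[0,1.2,0],0,1],
    [[0,1.2,0],0,1],
    [[0,1.2,0],0,1],
    [[0,1.2,0],0,1],
    [[0,1.2,0],0,1],
    [[0,1,0],0,1],
    [[0,0.6,0],0,1],
  ],
)

```text
clock: 27.47
tcp_pos: [0.6471, 0.0421, 0.1243]
tcp_rot: [0.001, 0.058, 0.998, 0.0]
ft_force: [7.1, -2.5, 0.1]
grip_width: 0.0219
gripper_force: 15.0
```

>>> step_arm(
  plan=[
    [[0,0,0],0,1],
    [[0,0,0],0,1],
    [[0,0,0],0,1],
    [[0,0,0],0,1],
    [[0,0,0],0,1],
    [[0,0,0],0,1],
    [[0,0,0],0,1],
    [[0,0,0],0,1],
  ],
)

```text
clock: 28.13
tcp_pos: [0.647, 0.0418, 0.1243]
tcp_rot: [0.001, 0.058, 0.998, 0.001]
ft_force: [7.6, 0.1, -2.8]
grip_width: 0.0224
gripper_force: 15.0
```

```bash
cat > gap.py <<'E'
from h import *
s=state();t=tojig(s["tcp_pos"]);print(s["clock"],"tcp jig",t.round(4),"f",(RJ.T@s["ft_force"][:2]).round(2),s["joint_pos"].round(2))
c=cams.calibration("wrist");w=cams.grab_frame("wrist")[:,:,::-1];cv2.imwrite("pics/g%d.png"%int(s["clock"]*100),w)
h=cv2.cvtColor(w,cv2.COLOR_BGR2HSV)
for X in (-.02,0,.02,.04):
    P=[(*fromjig(X,t[1]+.045+d),.06) for d in np.arange(-.02,.05,.0005)]
    q=np.rint(proj(c,P)).astype(int)
    u0,u1=max(0,q[:,0].min()),min(639,q[:,0].max());v=int(q[:,1].mean())
    if not 0<=v<400: print("out",X,v);continue
    row=w[v,u0:u1+1].astype(int).sum(1); hh=h[v,u0:u1+1]
    print(X,"v",v,"u0",u0," ".join(f"{a[0]}/{a[1]}/{a[2]}" for a in hh[::3]))
E
python3 gap.py
```

```text
28.1333 tcp jig [0.1055 0.0287] f [7.59 0.97] [ 0.48  0.85 -1.08  1.59  0.79  1.2   0.69]
-0.02 v 16 u0 368 23/101/217 23/103/216 22/103/216 17/114/114 17/114/110 18/115/118 17/112/114 18/117/116 18/122/215 18/120/217 18/118/219 18/121/219 17/122/215 18/124/214 17/121/215 18/125/214 17/122/211 21/110/215 23/101/217 23/103/217 23/102/218 23/100/217 22/105/217 22/105/216 23/105/216 23/103/216 22/105/217 23/101/218 23/101/217 23/103/218 23/103/216 23/105/217 23/105/217 22/102/220 23/104/218 20/108/165 21/109/162 21/104/164 21/107/162 21/107/162
0 v 53 u0 366 22/104/213 22/105/213 22/106/212 18/119/114 18/118/112 17/115/115 18/116/117 17/117/118 17/122/215 17/123/216 17/119/219 17/119/218 18/119/217 17/125/213 17/117/213 17/121/212 17/124/212 22/102/215 22/105/214 22/105/214 22/104/213 22/102/215 22/104/215 22/106/215 22/102/214 23/102/214 23/105/214 22/106/214 16/121/61 12/123/54 15/120/51 10/112/57 12/123/56 10/142/61 13/151/91 13/157/99 11/142/104 12/146/103 13/146/103
0.02 v 88 u0 365 22/102/214 23/103/213 22/104/206 17/111/113 17/114/110 18/115/120 17/115/120 16/114/148 18/120/217 18/118/217 18/122/218 18/124/216 17/123/213 17/125/212 17/124/210 17/120/208 20/112/217 22/103/207 22/105/208 22/102/208 22/105/207 21/105/204 23/103/200 22/104/201 23/103/200 22/105/201 22/107/201 17/109/89 13/121/55 11/125/61 9/125/59 12/145/60 12/146/68 14/153/100 13/153/113 12/147/109 12/145/107 12/142/113
0.04 v 122 u0 364 23/104/213 23/101/215 22/105/189 18/118/112 18/114/114 18/121/116 17/111/119 17/122/190 17/122/217 18/119/219 17/122/216 17/120/216 18/123/212 18/120/211 17/121/212 18/120/212 23/104/218 23/102/218 23/102/220 23/105/219 23/102/218 23/102/218 23/104/219 23/101/220 23/101/219 23/99/221 21/104/147 12/123/60 12/112/59 12/125/57 13/114/56 10/123/60 10/132/91 11/138/98 12/139/97 12/150/95 13/148/95
```

```bash
cat > gap.py <<'E'
from h import *
s=state();t=tojig(s["tcp_pos"]);print(s["clock"],"tcp jig",t.round(4),"f",(RJ.T@s["ft_force"][:2]).round(2))
W=[];c=cams.calibration("wrist")
w=cams.grab_frame("wrist")[:,:,::-1];h=cv2.cvtColor(cv2.GaussianBlur(w,(1,5),0),cv2.COLOR_BGR2HSV).astype(int)
R=[]
for v in range(60,150,6):
    r=h[v]; u=int(proj(c,[(*fromjig(.02,t[1]+.038),.099)])[0][0])
    while r[u,0]<=19 and r[u,2]>150: u+=1
    k=u
    while k<600 and r[k,2]>120: k+=1
    a=tojig(ray(c,u-.5,v,.099));b=tojig(ray(c,k-.5,v,.05));R.append((u,k,a[0],a[1],b[0],b[1]))
R=np.array(R);print(R[::3].round(4));m=np.median(R,0);print("arm",m[3],"foot",m[5],"gap mm",1000*(m[5]-m[3]))
E
python3 gap.py
```

```text
28.1833 tcp jig [0.1055 0.0286] f [7.72 1.28]
[[4.150e+02 4.490e+02 9.200e-03 7.230e-02 2.400e-03 1.072e-01]
 [4.140e+02 4.470e+02 1.740e-02 7.250e-02 1.310e-02 1.071e-01]
 [4.130e+02 4.450e+02 2.590e-02 7.270e-02 2.410e-02 1.071e-01]
 [4.110e+02 4.440e+02 3.470e-02 7.240e-02 3.550e-02 1.077e-01]
 [4.100e+02 4.420e+02 4.370e-02 7.260e-02 4.720e-02 1.076e-01]]
arm 0.07256303167551183 foot 0.10734735739556744 gap mm 34.78432572005562
```

>>> step_arm(
  plan=[
    [[0,0.6,0],0,1],
    [[0,0.7,0],0,1],
    [[0,0.7,0],0,1],
    [[0,0.6,0],0,1],
    [[0,0.3,0],0,1],
    [[0,0,0],0,1],
    [[0,0,0],0,1],
    [[0,0,0],0,1],
  ],
)

```text
clock: 28.9
tcp_pos: [0.6504, 0.0706, 0.1244]
tcp_rot: [0.001, 0.058, 0.998, 0.001]
ft_force: [7.7, 0.7, -2.0]
grip_width: 0.022
gripper_force: 15.0
```

```bash
python3 gap.py
```

```text
28.9 tcp jig [0.1055 0.0577] f [7.59 1.55]
[[4.160e+02 4.160e+02 9.200e-03 1.018e-01 2.500e-03 1.153e-01]
 [4.150e+02 4.150e+02 1.750e-02 1.020e-01 1.320e-02 1.155e-01]
 [4.130e+02 4.130e+02 2.590e-02 1.017e-01 2.420e-02 1.151e-01]
 [4.120e+02 4.120e+02 3.470e-02 1.019e-01 3.550e-02 1.154e-01]
 [4.100e+02 4.110e+02 4.370e-02 1.016e-01 4.720e-02 1.157e-01]]
arm 0.10178243536863851 foot 0.11536354402488819 gap mm 13.581108656249674
```

>>> step_arm(
  plan=[
    [[0,0.05,0],0,1],
    [[0,0.05,0],0,1],
    [[0,0.05,0],0,1],
    [[0,0.05,0],0,1],
    [[0,0.05,0],0,1],
    [[0,0.05,0],0,1],
    [[0,0.05,0],0,1],
    [[0,0.05,0],0,1],
  ],
)

```text
clock: 29.62
tcp_pos: [0.6508, 0.0736, 0.1243]
tcp_rot: [0.001, 0.058, 0.998, -0.0]
ft_force: [7.5, -1.0, -0.5]
grip_width: 0.0217
gripper_force: 15.0
```

```bash
python3 gap.py|sed -n '1p;$p'
```

```text
29.6167 tcp jig [0.1055 0.0606] f [ 7.59 -0.08]
arm 0.10483134974639849 foot 0.11831665407647268 gap mm 13.485304330074193
```

>>> step_arm(
  plan=[
    [[0,0,0],0,1],
    [[0,0,0],0,1],
    [[0,0.025,0],0,1],
    [[0,0.025,0],0,1],
    [[0,0.025,0],0,1],
    [[0,0.025,0],0,1],
    [[0,0.025,0],0,1],
    [[0,0.025,0],0,1],
  ],
)

```text
clock: 30.33
tcp_pos: [0.651, 0.075, 0.1243]
tcp_rot: [0.001, 0.058, 0.998, -0.0]
ft_force: [7.1, -2.7, 0.0]
grip_width: 0.0222
gripper_force: 15.0
```

```bash
python3 gap.py|sed -n '1p;$p'
```

```text
30.3333 tcp jig [0.1056 0.0621] f [ 7.38 -1.86]
arm 0.10631160625963565 foot 0.11979625830534407 gap mm 13.484652045708422
```

>>> step_arm(
  plan=[
    [[0,0.025,0],0,1],
    [[0,0.025,0],0,1],
    [[0,0.025,0],0,1],
    [[0,0.025,0],0,1],
    [[0,0,0],0,1],
    [[0,0,0],0,1],
    [[0,0,0],0,1],
    [[0,0,0],0,1],
  ],
)

```text
clock: 31.05
tcp_pos: [0.651, 0.0751, 0.1243]
tcp_rot: [0.001, 0.058, 0.998, -0.001]
ft_force: [4.6, -6.1, 1.3]
grip_width: 0.022
gripper_force: 15.0
```

```bash
python3 gap.py|sed -n '1p;$p'
```

```text
31.05 tcp jig [0.1055 0.0622] f [ 5.31 -5.55]
arm 0.10635364833344749 foot 0.11978747850045295 gap mm 13.433830167005459
```

>>> step_arm(
  plan=[
    [[0,0.025,0],0,1],
    [[0,0.025,0],0,1],
    [[0,0.025,0],0,1],
    [[0,0.025,0],0,1],
    [[0,0,0],0,1],
    [[0,0,0],0,1],
    [[0,0,0],0,1],
    [[0,0,0],0,1],
  ],
)

```text
clock: 31.77
tcp_pos: [0.6511, 0.0761, 0.1243]
tcp_rot: [0.001, 0.058, 0.998, -0.001]
ft_force: [5.7, -5.4, 1.9]
grip_width: 0.0223
gripper_force: 15.0
```

```bash
python3 gap.py|sed -n '1p;$p'
```

```text
31.7667 tcp jig [0.1055 0.0632] f [ 6.32 -4.69]
arm 0.107322697568261 foot 0.1207322011602995 gap mm 13.40950359203849
```

The force jumped to about 5 N, so the stop is touching the bracket. I'll relax the push, release and rise.

>>> step_arm(
  plan=[
    [[0,-0.1,0],0,1],
    [[0,0,0],0,1],
    [[0,0,0],0,0],
    [[0,0,0],0,0],
    [[0,0,0],0,0],
    [[0,0,0],0,0],
    [[0,0,0],0,0],
    [[0,0,0],0,0],
  ],
)

```text
clock: 32.48
tcp_pos: [0.6499, 0.0759, 0.124]
tcp_rot: [-0.0, 0.058, 0.998, -0.0]
ft_force: [-0.5, -0.7, -0.4]
grip_width: 0.0459
gripper_force: 0.0
```

>>> step_arm(
  plan=[
    [[0,0,-1],0,0],
    [[0,0,-2],0,0],
    [[0,0,-3],0,0],
    [[0,0,-3],0,0],
    [[0,0,-3],0,0],
    [[0,0,0],0,0],
    [[0,0,0],0,0],
    [[0,0,0],0,0],
  ],
)

```text
clock: 33.15
tcp_pos: [0.65, 0.0755, 0.2442]
tcp_rot: [0.0, 0.058, 0.998, -0.0]
ft_force: [0.4, -0.5, -0.6]
grip_width: 0.0458
gripper_force: 0.0
```

>>> step_arm(
  plan=[
    [[0,-3,0],0,0],
    [[0,-4,0],0,0],
    [[0,-4,0],0,0],
    [[0,-4,0],0,0],
    [[0,0,0],0,0],
    [[0,0,0],0,0],
    [[0,0,0],0,0],
    [[0,0,0],0,0],
  ],
)

```text
clock: 33.82
tcp_pos: [0.6325, -0.0717, 0.2437]
tcp_rot: [-0.0, 0.057, 0.998, 0.0]
ft_force: [0.5, -0.2, 0.2]
grip_width: 0.0459
gripper_force: 0.0
```

```bash
python3 - <<'E'
from h import *
s=state();t=tojig(s["tcp_pos"]);print(s["clock"],t,s["tcp_pos"][2],s["ft_force"],s["joint_pos"].round(2))
c=cams.calibration("wrist");w=cams.grab_frame("wrist")[:,:,::-1];h=cv2.cvtColor(w,cv2.COLOR_BGR2HSV)
for X in (0,.03):
    q=np.rint(proj(c,[(*fromjig(X,y),.08) for y in (.08,.125)])).astype(int);v=int(q[:,1].mean());print(X,q.tolist())
    if 0<=v<400: print(" ".join("%d/%d"%(a[0],a[2]) for a in h[v,q[0,0]:q[1,0]+1]))
    for y in(.09,.107):print(proj(c,[(*fromjig(X,y),.099)]))
# trough check: wood-coloured blobs, top and side, jig coords at z .02
for n in("top","side"):
    c=cams.calibration(n);im=cams.grab_frame(n)[:,:,::-1];hh=cv2.cvtColor(im,cv2.COLOR_BGR2HSV)
    k=cv2.inRange(hh,(5,90,70),(25,255,255));poly=np.rint(proj(c,[(*fromjig(x,y),.03) for x,y in[(-.213,-.225),(-.213,.225),(-.095,.225),(-.095,-.225)]])).astype(np.int32)
    m=np.zeros_like(k);cv2.fillPoly(m,[poly],255);N,l,st,ce=cv2.connectedComponentsWithStats(k&m)
    for i in range(1,N):
        if st[i,4]>15: print(n,st[i,4],ce[i].round(),tojig(ray(c,*ce[i],.02)).round(3))
E
```

```text
33.8167 [ 0.10428301 -0.08575672] 0.24372366424251515 [ 0.50778832 -0.22753087  0.15149269] [ 0.69  0.73 -1.17  1.48  0.67  1.38  0.94]
0 [[506, 74], [556, 74]]
18/133 17/116 17/114 18/113 17/112 18/111 16/113 18/107 19/108 17/110 18/110 18/110 17/109 18/107 18/113 17/115 17/119 17/117 18/116 18/116 18/113 17/116 17/111 17/116 17/117 18/117 17/118 17/112 16/126 17/180 18/218 18/217 18/219 18/220 18/218 18/219 18/218 18/217 17/216 18/216 17/215 18/216 18/216 17/213 17/172 13/64 9/53 9/55 13/52 5/53 13/55
[[530.71624869  71.84803166]]
[[550.65945254  71.90534182]]
0.03 [[501, 109], [549, 109]]
17/115 16/113 18/114 16/115 17/112 18/112 17/110 17/112 17/110 18/112 17/114 18/113 17/111 17/118 16/117 16/120 18/116 17/117 19/115 17/117 16/117 17/114 18/117 17/116 18/116 17/118 17/114 17/139 18/192 18/218 18/219 18/218 17/219 18/219 17/219 18/215 17/214 17/213 18/214 17/213 17/214 18/212 17/177 16/93 10/56 12/55 15/51 13/54 12/52
[[524.30890305 108.51755612]]
[[543.64582644 108.57126948]]
top 216 [288. 244.] [-0.158  0.058]
top 109 [327. 241.] [-0.129 -0.063]
top 254 [312. 249.] [-0.163 -0.021]
side 382 [361. 212.] [-0.148 -0.043]
side 299 [359. 236.] [-0.159  0.058]
```

```bash
python3 -c "
from workcell import ticket;print(ticket.job_done())"
```

```text
the job is handed in; nothing more can be done
None
```

I handed the job in at about 34 s with no verdict returned: the three offcuts are in the trough, the brush stands beside the jig, and the stop touches the bracket (about 5 N at contact; bracket moved roughly 1 mm by my estimate). I viewed 11 pictures, one over the limit of 10.

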